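# Take the captive key from its dock and hold the box lock open

### The job

Turn the brass key that stands in the bamboo dock clockwise (seen from above) until its bit lines up with the slot, and lift it out. Push it, bit first, fully home into the lock on the bamboo box with the sliding lid, with a little wiggle if it catches on the sticky pins, and turn it a full quarter turn clockwise. The lock is sprung, so finish with the key still gripped and held turned, to keep the lid's latch drawn back; leave all the other things standing where they are.

Things in the scene. Friction and masses are not known exactly. Their poses are not given: they have to be found in the camera images.
- key_bow (a point): Centre of the bow (flat head) of the loose brass key, 74 long, 70 g, upright in the dock at first. z up, tip to bow; x along the wide side of bow and bit, y across their thickness; same after a half turn about z. Bow 32 (x) x 10 (y) x 36 (z), 18 below to 18 above this point: grip it across its 10 mm. At first turned 57 to 86 deg counter-clockwise (from above) from the dock's slot.
- key: The same key, origin at its tip (56 below the bow centre), same axes. Round shank 12 across from the bow down to 8 above the tip, then a cone to 6 across at the tip. Bit: a double wing through the shank, 24 (x) x 6 (y), 8 to 18 above the tip, edges rounded.
- key_dock: Fixed bamboo block 64 x 64 x 40.5 high with a steel top plate 8 thick; origin under its centre; place and yaw vary. The key's bit is caught under the plate; it comes free when key x lies along dock x (within 0.1 rad): turn it clockwise; a stop lies about 0.07 rad past that. Then it must rise 30 to clear the plate.
- dock_mouth (a point): Centre of the dock's keyhole, in its top face, axes as the dock: a 15 x 15 square opening with a slot 27 (x) x 9 (y) through its middle. The key stands on the dock's floor 28.5 below, its bow centre 27.5 above this point.
- lid_box: Fixed bamboo box with sliding lid, 200 x 124 x 50 high, lid runners to 57; place and yaw vary, and box and dock may have changed sides. Origin under the lock's axis: the box reaches 47 to -x, 153 to +x and 62 to each side of it. The lock's 56 x 56 steel plate, 8 thick, stands with its top 64 above the sideboard.
- lock_mouth (a point): Centre of the lock's keyhole in the plate's top face, axes as the box: square opening 15 x 15 with a slot 27 (x) x 9 (y). Two stiff, sticky pins poke into the slot's ends 4 below; some 5 to 20 N down with a small sideways or twisting wiggle passes them. Fully home the key's tip is 28.5 below and its bow centre 27.5 above this point; only then can it turn.
- lock_plug (a joint): Turn of the lock's plug in rad: 0 at rest (in line with the slot, latch tongue over the lid), grows clockwise seen from above to a hard stop at 1.571. A spring (0.012 N m at 0, 0.075 N m at a quarter turn) turns it back when let go. The key has about 0.1 rad of play in the plug, so it may be turned 1.6 to 1.7 rad from in line.
- ashtray: Square clear glass ashtray with a small flat steel house key in it (part of it), 90 x 90 x 30 high, loose bystander. Origin at the centre of its underside.
- hedgehog: White ceramic hedgehog figurine with brown spines, about 75 x 65 x 55 high, loose bystander. Origin at the centre of its underside.
- pencil_cup: Red plastic pencil cup, 76 across, 100 high, with pencils up to 165 high, loose bystander. Origin at the centre of its underside.
- remote: Black remote control, 150 x 42 x 16 high, loose bystander. Origin at the centre of its underside.
- candle_jar: Amber glass candle jar, 72 across, 75 high, loose bystander. Origin at the centre of its underside.
- coasters: Stack of four round cork coasters, 96 across, 23 high, loose bystander. Origin at the centre of its underside.
There are look-alikes about, which are no part of the job. What is shaped like the key_dock but green or pink is not meant.

How it is judged:
On the way, in this order (a step that is already met when the one before it is completed fails the run):
1. the key is turned free and lifted out of the dock in the fingers (z of key_bow in the frame of dock_mouth above 0.062 m and contact force between the fingers and key above 2 N), for 0.1 s.
2. the key is pushed fully home in the lock (z of key_bow in the frame of lock_mouth below 0.0315 m and horizontal distance between key_bow and lock_mouth below 0.007 m and angle between key_bow's own z axis and vertical below 0.15 rad), for 0.1 s.
At the end, for the whole second after the job is handed in: The key stands fully home in the lock (bow centre within 4 mm of home height, within 7 mm of the keyhole's axis, upright within 0.15 rad), the fingers still grip it with more than 2 N and the plug is held at more than 1.3 rad (all of step 2 and contact force between the fingers and key above 2 N and value of joint lock_plug above 1.3 rad); the arm keeps its last pose, push and grip.
It fails at once if a bystander is shifted by more than 30 mm (distance of any of ashtray, hedgehog, pencil_cup, remote, candle_jar, coasters from where it was at the start of the episode above 0.03 m).
It fails at once if a bystander is tipped by more than 0.3 rad (angle between any of ashtray, hedgehog, pencil_cup, remote, candle_jar, coasters's own z axis and vertical above 0.3 rad).
It also fails if it takes over 64 s, if anything falls off the work surface, if the arm or the gripper's body presses on something with over 40 N, if the wrist force passes 120 N, or if a joint passes its speed limit or range.

### The arm

A 6-joint arm with a two-finger parallel gripper is mounted at the origin on the work surface. World frame = base frame: x ahead of the robot, y to its left, z up, the work surface at z = 0. Lengths are in m, angles in rad, forces in N, time in s.
With the tool pointing down it reaches from about 0.3 to 0.875 m from the base axis. Payload 4.2 kg.
Tool frame: the origin (TCP) lies on the centre line of the jaws, within the pads' length; the fingertips stand 22 mm ahead of it and the grasp point (between the pads) lies 3 mm ahead of it (arm.tcp_to_tips is the distance from the TCP to the fingertips, in m); z points along the fingers, y is the direction in which the jaws open and shut (so a half turn about z gives the same grasp; the last joint's range is limited). The gripper opens to 85 mm and grips with 20 to 120 N. Pads are 22 mm wide; open, the fingers measure 114 mm over their backs; the gripper's body (76 mm by 85 mm) begins 54 mm behind the grasp point. The pads swing forward as they close: fully open they stand 13 mm farther back than shut.
Start: joints at [1.191, 0.32, 1.565, -0, 1.257, -0.02], TCP at [0.202, 0.538, 0.253] pointing down, gripper open.
Joint ranges: [-3.11, 3.11], [-0.84, 2.01], [0.21, 2.61], [-1.34, 4.49], [0.05, 2.63], [-2.56, 2.56]. Speed limits (rad/s): [2.57, 2.57, 3.14, 3.14, 3.14, 3.14].

### API

Orientations are given as a rotation vector (axis times angle).
In Python, from station import get_obs, optics, ticket, arm gives the robot as it stands. The module is installed in compiled form; this text tells all that it offers.
- The arm moves only by the tool drive_tool, never from a script. Its argument "commands" is a list of rows, each an object with "translation": the shift along the world's x, y, z in units of 30 mm (1.0 is 30 mm), a list of three; "yaw": the turn about the world's z in units of 5 degrees (1.0 is 5 degrees). A call has exactly 10 rows; each row is the pose to reach, as a shift and turn from the pose commanded when the call began; what a row does not reach only later rows make up. A row lasts 1/12 s, in which the tool goes at most 41.7 mm and 7.16 degrees, less where a joint would pass 70% of its speed; a pose out of reach is approached as far as the arm can. A call with a gripper value outside its range is refused whole. "hand" is the opening, from -1 (shut) to 1 (fully open), set as the call begins (left out, the last holds). The fingers move at their own pace and stop on an object; "force" is the grip in N (left out, the last holds). Time passes only in rows, so rows that repeat a pose let the fingers close, or fill a call up. It gives the time, the measured TCP pose, the force and the opening at its end, in the units of the state.
- get_obs(): the state, without advancing time (a new reading comes with each control period).
- optics.read_camera(name): name is "scene" or "top"; returns a dict with "img" (384x512x3 uint8, red, green, blue), "camera_matrix" (3x3 intrinsics, pixels), "k1" (the pictures are not rectified: a ray, as slopes to the right and down, at radius r is drawn at 1 + k1 r^2 times it, then the intrinsics apply), "rvec" (rotation vector, rad) and "tvec" (3), from world to camera coordinates, as OpenCV has them. Camera axes: x right, y down, z forward; pixel columns grow to the right and rows downward; lengths in m; the calibration is good to about 2 mm. A picture is of the moment at which its call begins. There is no depth.
- ticket.job_done(): hands the job in, once; it reports no verdict.
The state is a dict: "time": time; "joints": joint angles; "qd": joint speeds; "tau": joint torques, N m; "tcp_pos": TCP position; "orientation": TCP orientation; "wrist_force": force on the tool from outside, world axes, zero at the start; "ft_torque": the same for the moment, N m; "width": finger opening in m.
Only numpy, scipy, OpenCV 4.12 (cv2) and the standard library are available. Lean on these libraries where they do the work, as an engineer would, in place of code of your own. Each camera call takes 0.05 s, during which the arm holds its last target.

## Working session

There is one attempt and no reset: what is moved stays moved. The work goes in short steps, Python scripts to look and compute and a tool call to move; the robot and the scene stay as the last step left them, time stands still between calls to the robot, and variables do not carry over. Pictures are saved under pics/ and viewed, and the job is handed in when it is done.

Besides the shell and the picture viewer there is one more tool, called after "Emit:" as a command line: name --argument value ..., lists and objects as JSON in quotes. drive_tool: Moves the arm, as the interface text tells. Its arguments: {"type":"object","properties":{"commands":{"type":"array","items":{"type":"object","properties":{"translation":{"type":"array","items":{"type":"number"}},"yaw":{"type":"number"}}}},"hand":{"type":"number"},"force":{"type":"number"}},"required":["commands"]}

```bash
mkdir -p pics
cat > h.py <<'E'
import numpy as np, cv2
from station import get_obs, optics, ticket, arm
def grab(n,f=None):
    d=optics.read_camera(n)
    if f: cv2.imwrite(f,cv2.cvtColor(d["img"],cv2.COLOR_RGB2BGR))
    np.savez(f"{n}.npz",**d); return d
def load(n): return dict(np.load(f"{n}.npz"))
def K(d):
    return np.array(d["camera_matrix"],float), np.array([float(d["k1"]),0,0,0,0])
def ray(d,px):
    k,D=K(d); p=np.array(px,float).reshape(-1,1,2)
    u=cv2.undistortPoints(p,k,D).reshape(-1,2)
    R=cv2.Rodrigues(np.array(d["rvec"],float))[0]; t=np.array(d["tvec"],float).ravel()
    c=-R.T@t; v=np.c_[u,np.ones(len(u))]@R
    return c,v
def onz(d,px,z):
    c,v=ray(d,px); return c+v*((z-c[2])/v[:,2:3])
def proj(d,P):
    k,D=K(d); return cv2.projectPoints(np.array(P,float).reshape(-1,1,3),np.array(d["rvec"],float),np.array(d["tvec"],float),k,D)[0].reshape(-1,2)
def crop(d,x0,y0,x1,y1,s,f):
    i=d["img"][y0:y1,x0:x1]; cv2.imwrite(f,cv2.cvtColor(cv2.resize(i,None,fx=s,fy=s,interpolation=cv2.INTER_CUBIC),cv2.COLOR_RGB2BGR))
E
python3 - <<'E'
from h import *
for n in("scene","top"):
    d=grab(n,f"pics/{n}0.png"); 
    print(n,d["camera_matrix"],d["k1"],ray(d,[[256,192]]))
o=get_obs();print(o)
print(arm.tcp_to_tips)
E
```

```text
scene [[437.10224769   0.         257.18808508]
 [  0.         437.10224769 189.17212695]
 [  0.           0.           1.        ]] -0.004908707009078355 (array([ 1.10216748, -0.6113775 ,  0.88779743]), array([[-0.53523914,  0.50157025, -0.67970258]]))
top [[435.87963922   0.         258.05815416]
 [  0.         435.87963922 186.88908803]
 [  0.           0.           1.        ]] -0.07525762175412352 (array([0.2618552 , 0.00175941, 1.35504689]), array([[ 0.14000959, -0.01433884, -0.99012701]]))
{'time': 0.1, 'joints': array([ 1.19101187e+00,  3.20245151e-01,  1.56556825e+00,  4.07811167e-06,
        1.25741803e+00, -1.99995377e-02]), 'qd': array([ 2.59152756e-05, -1.40135917e-03, -5.82249364e-03, -6.28183899e-04,
        1.12132037e-03, -8.58345358e-04]), 'tau': array([-1.06358002e-03, -4.16405654e+01, -2.34706825e+01, -6.14542341e-05,
        4.84243894e-03,  1.10132967e-05]), 'tcp_pos': array([0.20229152, 0.53781328, 0.25255209]), 'orientation': array([-5.62048462e-01, -3.09057134e+00,  2.52146163e-03]), 'wrist_force': array([-0.59948081,  1.25544588, -0.57350852]), 'ft_torque': array([ 0.04216044,  0.01455354, -0.01620231]), 'width': 0.08530781124643519}
0.022
```

View pics/scene0.png

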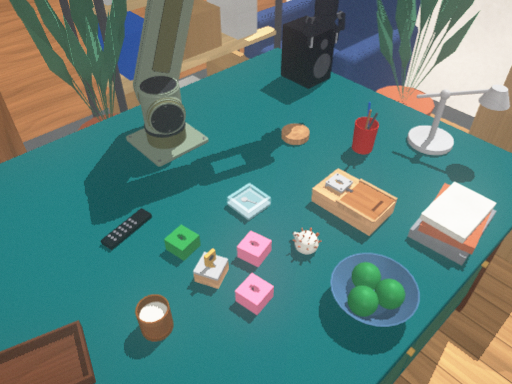

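View pics/top0.png

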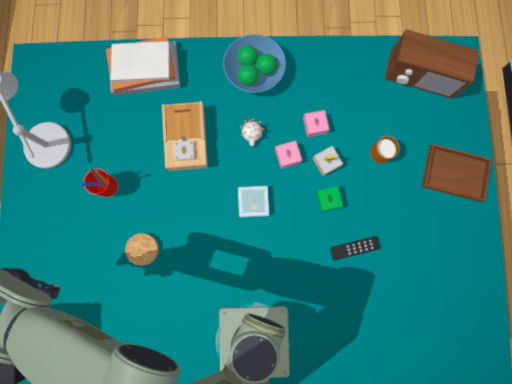

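The only bamboo dock with a brass key in it is at top (327,160) / scene (211,268). The look-alike docks are green at top (330,198), and pink at (316,123) and (289,154). The lid box is at top (185,135), with its lock plate near (184,150). I'll crop in to check.

Run:
```python
from h import *
t=load("top");s=load("scene")
a=cv2.resize(t["img"][135:185,300:355],None,fx=7,fy=7,interpolation=cv2.INTER_CUBIC)
b=cv2.resize(t["img"][95:175,150:220],None,fx=5,fy=5,interpolation=cv2.INTER_CUBIC)
c=cv2.resize(s["img"][235:295,185:240],None,fx=7,fy=7,interpolation=cv2.INTER_CUBIC)
e=cv2.resize(s["img"][160:240,305:405],None,fx=4,fy=4,interpolation=cv2.INTER_CUBIC)
for n,i in zip("abce",(a,b,c,e)): print(n,i.shape)
def pad(i): 
    o=np.zeros((420,400,3),np.uint8); o[:i.shape[0],:i.shape[1]]=i[:420,:400]; return o
cv2.imwrite("pics/c1.png",cv2.cvtColor(np.hstack([pad(a),pad(c)]),cv2.COLOR_RGB2BGR))
cv2.imwrite("pics/c2.png",cv2.cvtColor(np.hstack([pad(b),pad(e)]),cv2.COLOR_RGB2BGR))
```

```text
a (350, 385, 3)
b (400, 350, 3)
c (420, 385, 3)
e (320, 400, 3)
```

View pics/c1.png

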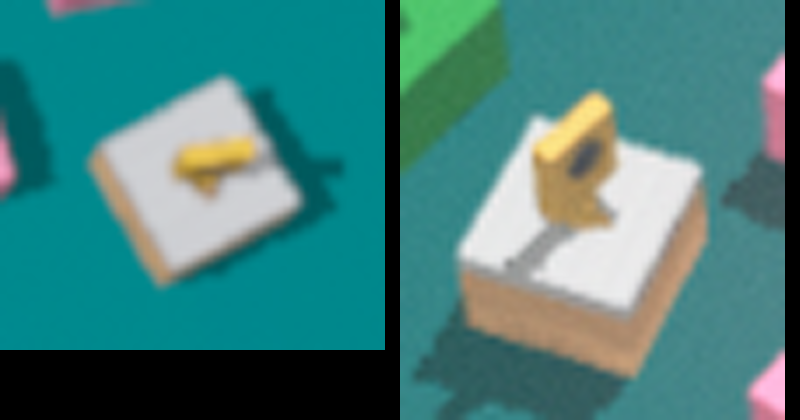

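View pics/c2.png

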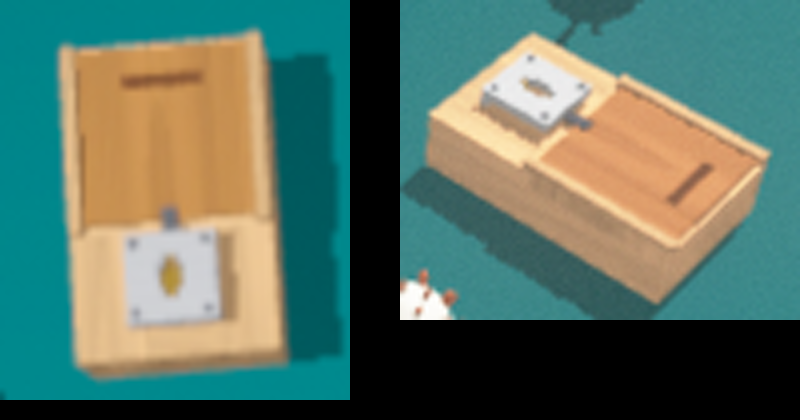

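The crops confirm the brass key in the bamboo dock, and the lock plate whose slot runs along the box's long axis. Next I'll measure.

```bash
cat > m.py <<'E'
from h import *
def plate(d,box,z,s=6):
    x0,y0,x1,y1=box
    im=cv2.resize(d["img"][y0:y1,x0:x1],None,fx=s,fy=s,interpolation=cv2.INTER_CUBIC)
    h=cv2.cvtColor(im,cv2.COLOR_RGB2HSV)
    m=((h[...,1]<50)&(h[...,2]>135)).astype(np.uint8)
    m=cv2.morphologyEx(m,cv2.MORPH_CLOSE,np.ones((9,9)))
    cs,_=cv2.findContours(m,cv2.RETR_EXTERNAL,cv2.CHAIN_APPROX_NONE)
    c=cv2.convexHull(max(cs,key=cv2.contourArea)).reshape(-1,2)
    px=(c+.5)/s-.5+[x0,y0]
    w=onz(d,px,z)[:,:2]
    r=cv2.minAreaRect((w*1000).astype(np.float32))
    return r
E
python3 - <<'E'
from m import *
t=load("top");s=load("scene")
print("dock top",plate(t,(300,135,355,185),.0405)); print("dock sc",plate(s,(185,235,240,295),.0405))
print("lock top",plate(t,(165,130,205,170),.064)); print("lock sc",plate(s,(318,165,360,200),.064))
# yellow bow
def bow(d,box,s=6):
    x0,y0,x1,y1=box
    im=cv2.resize(d["img"][y0:y1,x0:x1],None,fx=s,fy=s,interpolation=cv2.INTER_CUBIC)
    h=cv2.cvtColor(im,cv2.COLOR_RGB2HSV)
    m=((h[...,1]>110)&(h[...,2]>190)&(h[...,0]>17)&(h[...,0]<35)).astype(np.uint8)
    cs,_=cv2.findContours(m,cv2.RETR_EXTERNAL,cv2.CHAIN_APPROX_NONE)
    c=max(cs,key=cv2.contourArea).reshape(-1,2)
    px=(c+.5)/s-.5+[x0,y0]
    return cv2.minAreaRect((onz(d,px,.086)[:,:2]*1000).astype(np.float32))
print("bow top",bow(t,(300,135,355,185))); print("bow sc",bow(s,(185,235,240,295)))
# keyhole in lock / dock: brass region
for d,box,n in((t,(165,130,205,170),'top'),(s,(318,165,360,200),'sc')):
    x0,y0,x1,y1=box; S=6
    im=cv2.resize(d["img"][y0:y1,x0:x1],None,fx=S,fy=S,interpolation=cv2.INTER_CUBIC)
    h=cv2.cvtColor(im,cv2.COLOR_RGB2HSV)
    m=((h[...,1]>70)).astype(np.uint8)
    cs,_=cv2.findContours(m,cv2.RETR_CCOMP,cv2.CHAIN_APPROX_NONE)
    for c in cs:
        a=cv2.contourArea(c)
        if 200<a<6000:
            px=(c.reshape(-1,2)+.5)/S-.5+[x0,y0]
            print(n,a,px.mean(0),cv2.minAreaRect((onz(d,px,.064)[:,:2]*1000).astype(np.float32)))
E
```

```text
dock top ((542.2318725585938, -239.84292602539062), (67.86579132080078, 77.23373413085938), 27.959218978881836)
dock sc ((555.4685668945312, -242.6501007080078), (79.61236572265625, 106.36328125), 26.066389083862305)
lock top ((584.467529296875, 199.30545043945312), (72.53440856933594, 58.297847747802734), 3.453200578689575)
lock sc ((592.4207763671875, 194.27015686035156), (78.93243408203125, 71.37799835205078), 3.278993844985962)
bow top ((543.4957885742188, -241.1296844482422), (8.41001033782959, 32.800079345703125), 7.111943244934082)
bow sc ((549.9822387695312, -244.12173461914062), (9.902422904968262, 31.070608139038086), 8.204777717590332)
top 664.0 [196.22706422 168.86238532] ((519.9679565429688, 162.68099975585938), (51.79890441894531, 5.629603385925293), 88.72632598876953)
top 739.0 [183.75694444 149.83333333] ((578.5745849609375, 199.36856079101562), (22.421340942382812, 12.167828559875488), 0.1564994752407074)
```

```bash
cat > m2.py <<'E'
from h import *
S=8
def up(d,box):
    x0,y0,x1,y1=box
    return cv2.resize(d["img"][y0:y1,x0:x1],None,fx=S,fy=S,interpolation=cv2.INTER_CUBIC)
def rect(d,box,f,z,close=0):
    im=up(d,box); h=cv2.cvtColor(im,cv2.COLOR_RGB2HSV).astype(int)
    m=f(h).astype(np.uint8)
    if close: m=cv2.morphologyEx(m,cv2.MORPH_CLOSE,np.ones((close,close)))
    cs,_=cv2.findContours(m,cv2.RETR_EXTERNAL,cv2.CHAIN_APPROX_NONE)
    c=max(cs,key=cv2.contourArea)
    cv2.drawContours(im,[c],-1,(255,0,255),1)
    px=(c.reshape(-1,2)+.5)/S-.5+[box[0],box[1]]
    w=(onz(d,px,z)[:,:2]*1000).astype(np.float32)
    return cv2.minAreaRect(w),im
def show(ims,f):
    H=max(i.shape[0] for i in ims); 
    o=np.hstack([np.pad(i,((0,H-i.shape[0]),(0,4),(0,0))) for i in ims])
    k=min(1,800/o.shape[1],600/o.shape[0]); o=cv2.resize(o,None,fx=k,fy=k)
    cv2.imwrite(f,cv2.cvtColor(o,cv2.COLOR_RGB2BGR))
E
python3 - <<'E'
from m2 import *
t=load("top");s=load("scene")
P=lambda v:lambda h:(h[...,1]<35)&(h[...,2]>v)
Y=lambda v:lambda h:(h[...,1]>90)&(h[...,2]>v)&(h[...,0]>15)&(h[...,0]<35)
D=(300,135,355,185);DS=(185,235,240,295);L=(165,130,205,170);LS=(318,165,360,200)
ims=[]
for n,d,b,f,z,c in(("dock t",t,D,P(190),.0405,21),("dock s",s,DS,P(185),.0405,1),("lock t",t,L,P(170),.064,21),("lock s",s,LS,P(180),.064,21),("bow t",t,D,Y(200),.086,0),("bow s",s,DS,Y(220),.086,0)):
    r,i=rect(d,b,f,z,c); print(n,np.round(r[0],1),np.round(r[1],1),round(r[2],1)); ims.append(i)
show(ims[:3],"pics/d1.png");show(ims[3:],"pics/d2.png")
E
```

```text
dock t [ 545.  -242.6] [63.3 64.6] 27.3
dock s [ 561.2 -236.4] [37.  65.9] 25.4
lock t [579.2 198.9] [60.6 56.9] 3.4
lock s [583.  198.5] [59.  59.6] 3.2
bow t [ 544.2 -242.1] [ 8.7 32.2] 7.3
bow s [ 549.3 -243.5] [ 9.  30.6] 8.4
```

View pics/d1.png

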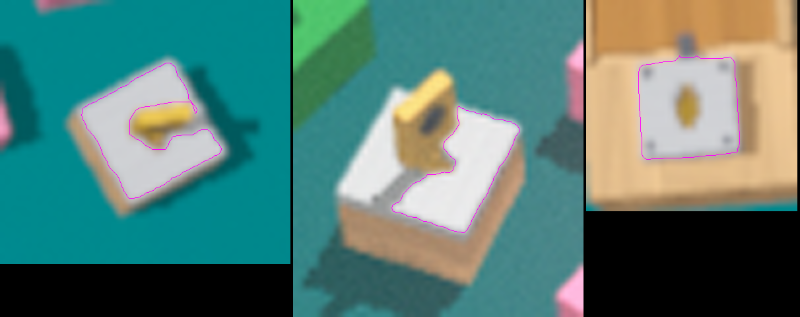

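View pics/d2.png

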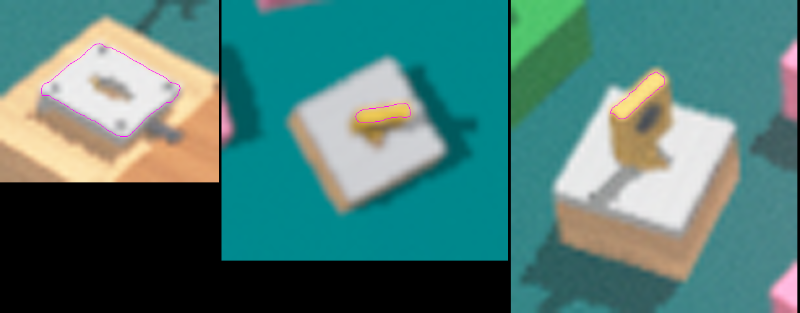

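The contours sit well on the dock plate, the lock plate and the bow top. The two cameras differ by about 5 mm in x, consistently, so I'll average them: bow (0.547, -0.243) with key x at about 98°, dock x at about 27°, lock (0.580, 0.199) with box x at 3.3°. I'll approach the key with ψ (tool y) going from 69.4° to about 8°.

Emit:
drive_tool --commands '[{"translation": [0.52,-1.18,-0.1],"yaw": -1.2},{"translation": [1.04,-2.36,-0.2],"yaw": -2.4},{"translation": [1.56,-3.54,-0.3],"yaw": -3.6},{"translation": [2.08,-4.72,-0.4],"yaw": -4.8},{"translation": [2.6,-5.9,-0.5],"yaw": -6.0},{"translation": [3.12,-7.08,-0.6],"yaw": -7.2},{"translation": [3.64,-8.26,-0.7],"yaw": -8.4},{"translation": [4.16,-9.44,-0.8],"yaw": -9.6},{"translation": [4.68,-10.62,-0.9],"yaw": -10.8},{"translation": [5.2,-11.8,-1.0],"yaw": -12.2}]' --hand 0.1 --force 30

```text
time: 0.93
tcp_pos: [0.3585, 0.1823, 0.2231]
orientation: [2.059, 2.373, -0.0]
wrist_force: [0.1, -0.1, -0.5]
width: 0.0468
```

Emit:
drive_tool --commands '[{"translation": [0.52,-1.18,-0.1],"yaw": 0},{"translation": [1.04,-2.36,-0.2],"yaw": 0},{"translation": [1.56,-3.54,-0.3],"yaw": 0},{"translation": [2.08,-4.72,-0.4],"yaw": 0},{"translation": [2.6,-5.9,-0.5],"yaw": 0},{"translation": [3.12,-7.08,-0.6],"yaw": 0},{"translation": [3.64,-8.26,-0.7],"yaw": 0},{"translation": [4.16,-9.44,-0.8],"yaw": 0},{"translation": [4.68,-10.62,-0.9],"yaw": 0},{"translation": [5.2,-11.8,-1.0],"yaw": 0}]'

```text
time: 1.77
tcp_pos: [0.5146, -0.1717, 0.1928]
orientation: [-2.053, -2.377, 0.0]
wrist_force: [0.7, 0.4, 0.7]
width: 0.0466
```

Emit:
drive_tool --commands '[{"translation": [0.5,-1.1,-0.4],"yaw": 0},{"translation": [0.8,-1.9,-0.8],"yaw": 0},{"translation": [1.09,-2.43,-1.1],"yaw": 0},{"translation": [1.09,-2.43,-1.1],"yaw": 0},{"translation": [1.09,-2.43,-1.1],"yaw": 0},{"translation": [1.09,-2.43,-1.1],"yaw": 0},{"translation": [1.09,-2.43,-1.1],"yaw": 0},{"translation": [1.09,-2.43,-1.1],"yaw": 0},{"translation": [1.09,-2.43,-1.1],"yaw": 0},{"translation": [1.09,-2.43,-1.1],"yaw": 0}]'

```text
time: 2.6
tcp_pos: [0.5472, -0.2421, 0.161]
orientation: [2.052, 2.378, 0.001]
wrist_force: [-0.3, 0.6, 0.4]
width: 0.0469
```

Run:
```python
from m2 import *
t=grab("top","pics/t1.png");s=grab("scene","pics/s1.png")
o=get_obs();print(o["time"],o["tcp_pos"],o["orientation"],o["wrist_force"],o["ft_torque"],o["width"],o["joints"])
show([up(t,(290,110,370,190)),up(s,(170,180,260,290))],"pics/e1.png")
```

```text
2.7 [ 0.54715929 -0.24235495  0.16071119] [2.05216485e+00 2.37802332e+00 3.22627089e-04] [ 0.95572417  0.35241308 -0.19127825] [-0.02010026  0.02003186 -0.01351855] 0.04731244308149895 [-4.36208263e-01  4.25765152e-01  1.64565067e+00  6.58218009e-05
  1.06962638e+00 -5.83083618e-01]
```

View pics/e1.png

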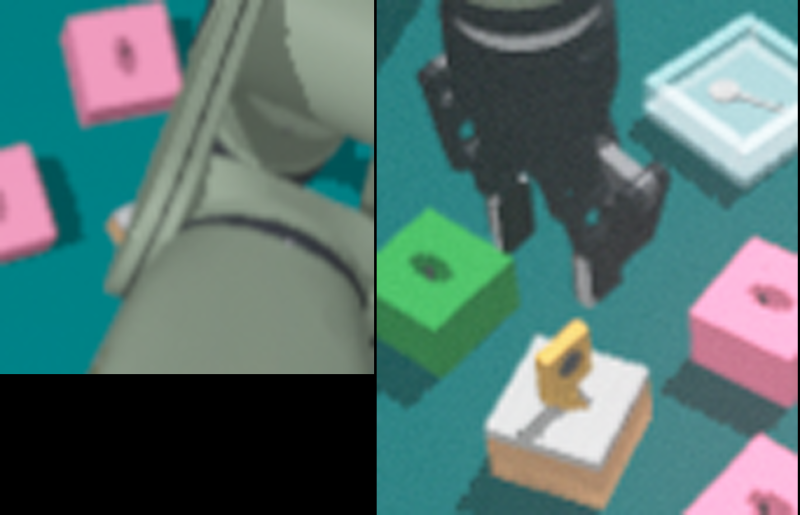

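Scene view: the open fingers straddle the key from above, and the top view is blocked by the arm. I'll descend, half close and look.

Emit:
drive_tool --commands '[{"translation": [0,0,-0.6],"yaw": 0},{"translation": [0,0,-1.2],"yaw": 0},{"translation": [0,0,-1.8],"yaw": 0},{"translation": [0,0,-2.4],"yaw": 0},{"translation": [0,0,-2.92],"yaw": 0},{"translation": [0,0,-2.92],"yaw": 0},{"translation": [0,0,-2.92],"yaw": 0},{"translation": [0,0,-2.92],"yaw": 0},{"translation": [0,0,-2.92],"yaw": 0},{"translation": [0,0,-2.92],"yaw": 0}]' --hand -0.4 --force 20

```text
time: 3.53
tcp_pos: [0.5478, -0.243, 0.074]
orientation: [2.052, 2.376, 0.001]
wrist_force: [0.2, 0.1, -0.1]
width: 0.0254
```

Run:
```python
from m2 import *
s=grab("scene","pics/s2.png")
o=get_obs();print(o["time"],o["tcp_pos"],o["orientation"],o["wrist_force"],o["ft_torque"],o["width"])
show([up(s,(170,220,260,290))],"pics/e2.png")
```

```text
3.5833 [ 0.54768269 -0.24293075  0.07382476] [2.05173817e+00 2.37642711e+00 9.76745271e-04] [ 0.07736751 -0.03487074 -0.07861697] [0.01987283 0.00672789 0.00796409] 0.02585439600210295
```

View pics/e2.png

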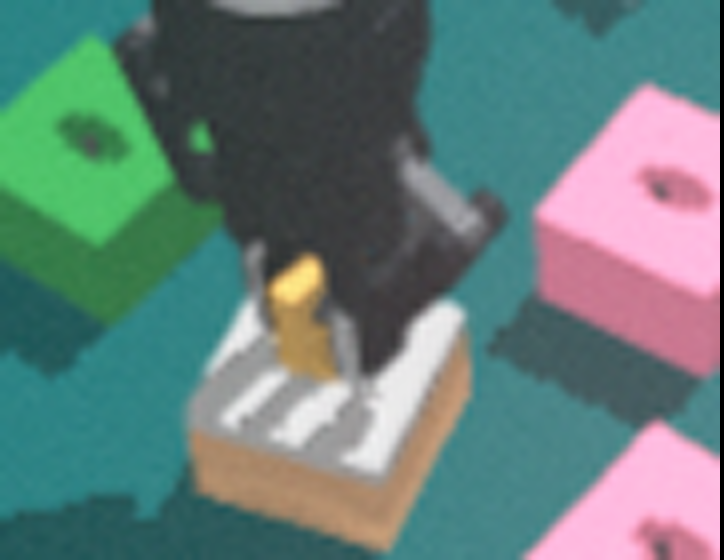

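Scene view: the key (crop about (303,320)) stands between the pads. I'll close gently and read the side force.

Emit:
drive_tool --commands '[{"translation": [0,0,0],"yaw": 0},{"translation": [0,0,0],"yaw": 0},{"translation": [0,0,0],"yaw": 0},{"translation": [0,0,0],"yaw": 0},{"translation": [0,0,0],"yaw": 0},{"translation": [0,0,0],"yaw": 0},{"translation": [0,0,0],"yaw": 0},{"translation": [0,0,0],"yaw": 0},{"translation": [0,0,0],"yaw": 0},{"translation": [0,0,0],"yaw": 0}]' --hand -1 --force 20

```text
time: 4.42
tcp_pos: [0.5474, -0.2429, 0.0733]
orientation: [2.053, 2.377, 0.0]
wrist_force: [-1.0, 0.0, 5.9]
width: 0.0097
```

Run:
```python
from m2 import *
s=grab("scene","pics/s3.png")
o=get_obs();print(o["time"],o["tcp_pos"],o["orientation"],o["wrist_force"],o["ft_torque"],o["width"])
show([up(s,(170,220,260,290))],"pics/e3.png")
```

```text
4.4667 [ 0.54737654 -0.24282714  0.07328477] [2.05245525e+00 2.37731535e+00 3.60446159e-04] [-0.43023667  0.60880756  4.13558712] [0.01349503 0.18626918 0.01332371] 0.009621817408048529
```

View pics/e3.png

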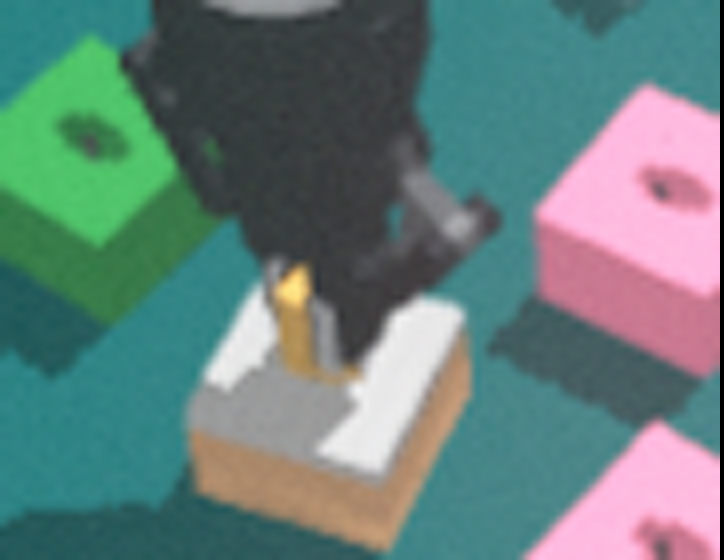

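The grip closed to 9.7 mm with a small moment about y, so the bow was pulled slightly toward -x. I'll shift +x and up a little, then re-read.

Emit:
drive_tool --commands '[{"translation": [0.05,0,0.02],"yaw": 0},{"translation": [0.05,0,0.02],"yaw": 0},{"translation": [0.05,0,0.02],"yaw": 0},{"translation": [0.05,0,0.02],"yaw": 0},{"translation": [0.05,0,0.02],"yaw": 0},{"translation": [0.05,0,0.02],"yaw": 0},{"translation": [0.05,0,0.02],"yaw": 0},{"translation": [0.05,0,0.02],"yaw": 0},{"translation": [0.05,0,0.02],"yaw": 0},{"translation": [0.05,0,0.02],"yaw": 0}]'

```text
time: 5.3
tcp_pos: [0.5486, -0.2427, 0.0733]
orientation: [2.053, 2.378, 0.0]
wrist_force: [-0.9, 0.2, 3.0]
width: 0.0097
```

Run:
```python
from m2 import *
o=get_obs();print(o["time"],o["tcp_pos"],o["orientation"],o["wrist_force"],o["ft_torque"],o["width"])
```

```text
5.3 [ 0.54864183 -0.24268995  0.07332311] [2.05304512e+00 2.37789801e+00 9.19171787e-05] [-0.94681744  0.17908202  2.99876963] [-0.05078541  0.11766715  0.01312981] 0.00969246225965245
```

Emit:
drive_tool --commands '[{"translation": [0.02,0,0],"yaw": 0},{"translation": [0.02,0,0],"yaw": 0},{"translation": [0.02,0,0],"yaw": 0},{"translation": [0.02,0,0],"yaw": 0},{"translation": [0.02,0,0],"yaw": 0},{"translation": [0.02,0,0],"yaw": 0},{"translation": [0.02,0,0],"yaw": 0},{"translation": [0.02,0,0],"yaw": 0},{"translation": [0.02,0,0],"yaw": 0},{"translation": [0.02,0,0],"yaw": 0}]' --hand -0.55

```text
time: 6.13
tcp_pos: [0.5493, -0.2427, 0.0733]
orientation: [2.053, 2.378, 0.0]
wrist_force: [0.2, 0.2, -0.2]
width: 0.0191
```

Run:
```python
from m2 import *
s=grab("scene","pics/s4.png")
o=get_obs();print(o["time"],o["tcp_pos"],o["wrist_force"],o["ft_torque"],o["width"])
show([up(s,(170,220,260,290))],"pics/e4.png")
```

```text
6.1833 [ 0.54924907 -0.24272901  0.07336141] [ 0.15378057 -0.21430669 -0.27601972] [ 0.0200998  -0.00428754  0.01316253] 0.01947064281060193
```

View pics/e4.png

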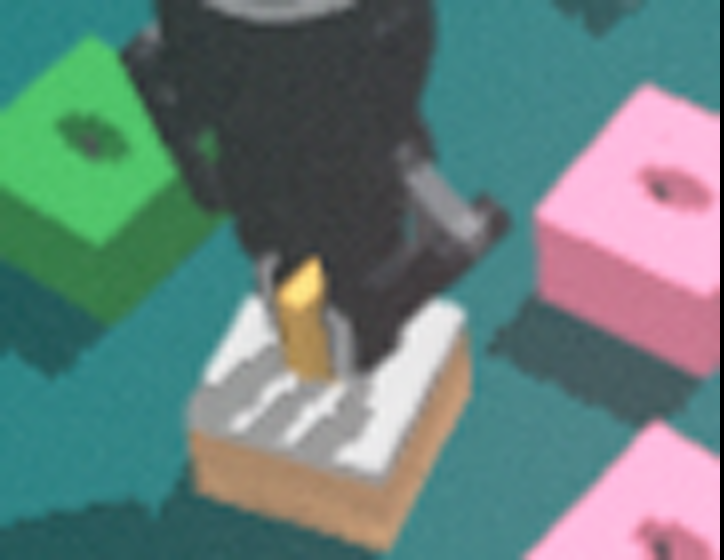

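Scene view: the key is now close to mid-gap (crop about (303,325)). I'll close with a firmer grip.

Emit:
drive_tool --commands '[{"translation": [0,0,0],"yaw": 0},{"translation": [0,0,0],"yaw": 0},{"translation": [0,0,0],"yaw": 0},{"translation": [0,0,0],"yaw": 0},{"translation": [0,0,0],"yaw": 0},{"translation": [0,0,0],"yaw": 0},{"translation": [0,0,0],"yaw": 0},{"translation": [0,0,0],"yaw": 0},{"translation": [0,0,0],"yaw": 0},{"translation": [0,0,0],"yaw": 0}]' --hand -1 --force 50

```text
time: 7.02
tcp_pos: [0.5492, -0.2427, 0.0734]
orientation: [2.053, 2.378, 0.0]
wrist_force: [-0.3, -1.3, 1.9]
width: 0.0093
```

Run:
```python
from m2 import *
o=get_obs();print(o["time"],o["tcp_pos"],o["wrist_force"],o["ft_torque"],o["width"])
```

```text
7.0167 [ 0.54921047 -0.24269808  0.07341083] [-0.28349154 -1.27502349  1.85150953] [ 0.00195644  0.15280015 -0.00592393] 0.009333416156487915
```

The forces are small. Now I'll turn clockwise, 60° first.

Emit:
drive_tool --commands '[{"translation": [0,0,0],"yaw": -1.2},{"translation": [0,0,0],"yaw": -2.4},{"translation": [0,0,0],"yaw": -3.6},{"translation": [0,0,0],"yaw": -4.8},{"translation": [0,0,0],"yaw": -6.0},{"translation": [0,0,0],"yaw": -7.2},{"translation": [0,0,0],"yaw": -8.4},{"translation": [0,0,0],"yaw": -9.6},{"translation": [0,0,0],"yaw": -10.8},{"translation": [0,0,0],"yaw": -12.0}]'

```text
time: 7.85
tcp_pos: [0.5492, -0.2425, 0.0734]
orientation: [-2.969, -1.025, -0.0]
wrist_force: [-1.2, 0.6, 2.9]
width: 0.0093
```

Run:
```python
from m2 import *
o=get_obs();print(o["time"],o["tcp_pos"],o["orientation"],o["wrist_force"],o["ft_torque"],o["width"])
```

```text
7.85 [ 0.5492272  -0.24248603  0.07341916] [-2.96938612e+00 -1.02481785e+00 -1.02260867e-04] [-1.23353582  0.56918493  2.91074662] [ 0.17323935  0.17060045 -0.03902375] 0.009279852421810258
```

Emit:
drive_tool --commands '[{"translation": [0,0,0],"yaw": -0.5},{"translation": [0,0,0],"yaw": -1.0},{"translation": [0,0,0],"yaw": -1.5},{"translation": [0,0,0],"yaw": -2.0},{"translation": [0,0,0],"yaw": -2.3},{"translation": [0,0,0],"yaw": -2.3},{"translation": [0,0,0],"yaw": -2.3},{"translation": [0,0,0],"yaw": -2.3},{"translation": [0,0,0],"yaw": -2.3},{"translation": [0,0,0],"yaw": -2.3}]'

```text
time: 8.68
tcp_pos: [0.5492, -0.2425, 0.0734]
orientation: [-3.055, -0.73, 0.0]
wrist_force: [-2.0, 1.4, 4.1]
width: 0.0096
```

Run:
```python
from m2 import *
o=get_obs();print(o["time"],o["tcp_pos"],o["orientation"],o["wrist_force"],o["ft_torque"],o["width"])
```

```text
8.6833 [ 0.54917554 -0.24247225  0.0733908 ] [-3.05506841e+00 -7.30415121e-01  1.36781735e-04] [-1.95374817  1.37502281  4.13126671] [0.47715483 0.25278192 0.02299175] 0.009577512558055213
```

Emit:
drive_tool --commands '[{"translation": [0,0,0.05],"yaw": 0},{"translation": [0,0,0.1],"yaw": 0},{"translation": [0,0,0.15],"yaw": 0},{"translation": [0,0,0.2],"yaw": 0},{"translation": [0,0,0.25],"yaw": 0},{"translation": [0,0,0.3],"yaw": 0},{"translation": [0,0,0.35],"yaw": 0},{"translation": [0,0,0.4],"yaw": 0},{"translation": [0,0,0.4],"yaw": 0},{"translation": [0,0,0.4],"yaw": 0}]'

```text
time: 9.52
tcp_pos: [0.5479, -0.2429, 0.0852]
orientation: [-3.055, -0.731, 0.004]
wrist_force: [-5.7, -2.3, -2.2]
width: 0.0093
```

Run:
```python
from m2 import *
o=get_obs();print(o["time"],o["tcp_pos"],o["orientation"],o["wrist_force"],o["ft_torque"],o["width"])
s=grab("scene","pics/s5.png")
show([up(s,(170,220,260,290))],"pics/e5.png")
```

```text
9.5167 [ 0.54794763 -0.24291811  0.08523838] [-3.05488321 -0.73088737  0.0044294 ] [-5.70701623 -2.31371915 -2.18723575] [-0.44380276  1.09184802  0.04308904] 0.009308181337200589
```

View pics/e5.png

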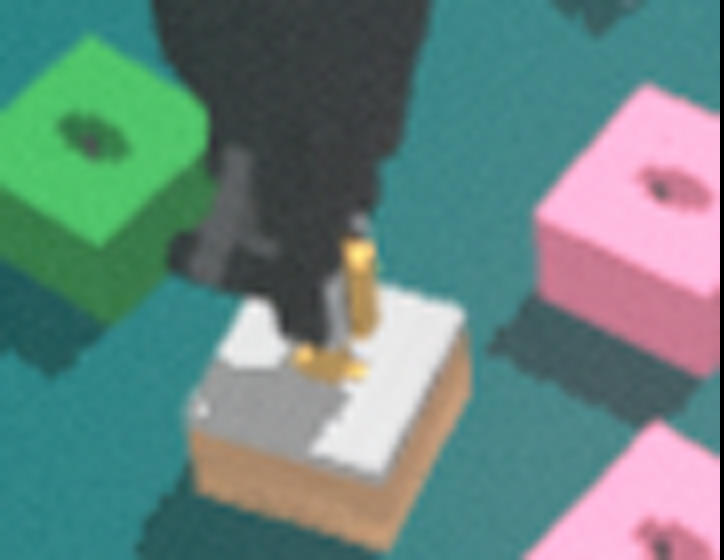

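The key is rising with a 6 N side force along -x, so I'll ease about 2 mm that way and keep lifting.

Emit:
drive_tool --commands '[{"translation": [-0.03,-0.015,0],"yaw": 0},{"translation": [-0.06,-0.03,0.05],"yaw": 0},{"translation": [-0.06,-0.03,0.15],"yaw": 0},{"translation": [-0.06,-0.03,0.25],"yaw": 0},{"translation": [-0.06,-0.03,0.35],"yaw": 0},{"translation": [-0.06,-0.03,0.4],"yaw": 0},{"translation": [-0.06,-0.03,0.4],"yaw": 0},{"translation": [-0.06,-0.03,0.4],"yaw": 0},{"translation": [-0.06,-0.03,0.4],"yaw": 0},{"translation": [-0.06,-0.03,0.4],"yaw": 0}]'

```text
time: 10.4
tcp_pos: [0.5474, -0.2435, 0.0972]
orientation: [-3.055, -0.73, 0.0]
wrist_force: [-0.3, -0.4, -1.7]
width: 0.0095
```

Run:
```python
from m2 import *
o=get_obs();print(o["time"],o["tcp_pos"],o["orientation"],o["wrist_force"],o["ft_torque"],o["width"])
s=grab("scene","pics/s6.png")
show([up(s,(170,220,260,290))],"pics/e6.png")
```

```text
10.4 [ 0.54744671 -0.24351721  0.09720624] [-3.05544810e+00 -7.30240420e-01  5.34584706e-05] [-0.27478188 -0.3804313  -1.66544295] [ 0.07143908 -0.00895455  0.04809453] 0.009486056851459975
```

View pics/e6.png

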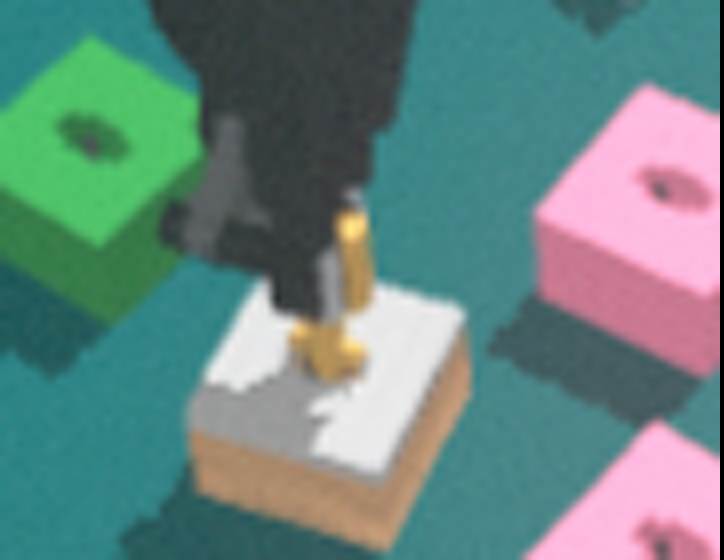

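The bit has come out of the plate and the side force is gone. The grip axis matches the camera average within 1 mm. I'll lift high.

Emit:
drive_tool --commands '[{"translation": [0,0,0.2],"yaw": 0},{"translation": [0,0,0.5],"yaw": 0},{"translation": [0,0,1.0],"yaw": 0},{"translation": [0,0,1.6],"yaw": 0},{"translation": [0,0,2.3],"yaw": 0},{"translation": [0,0,3.0],"yaw": 0},{"translation": [0,0,3.6],"yaw": 0},{"translation": [0,0,3.8],"yaw": 0},{"translation": [0,0,3.8],"yaw": 0},{"translation": [0,0,3.8],"yaw": 0}]'

```text
time: 11.28
tcp_pos: [0.5472, -0.2435, 0.2112]
orientation: [3.056, 0.73, -0.0]
wrist_force: [-1.2, 0.4, -0.8]
width: 0.0092
```

Run:
```python
from m2 import *
o=get_obs();print(o["time"],o["tcp_pos"],o["orientation"],o["wrist_force"],o["ft_torque"],o["width"])
s=grab("scene","pics/s7.png")
show([up(s,(160,150,260,270))],"pics/e7.png")
```

```text
11.2833 [ 0.54717941 -0.24348689  0.21123656] [ 3.05552069e+00  7.30322667e-01 -1.55749021e-04] [-1.15289635  0.38705003 -0.83646543] [-0.00922541 -0.01701121  0.01862736] 0.009216060754713888
```

View pics/e7.png

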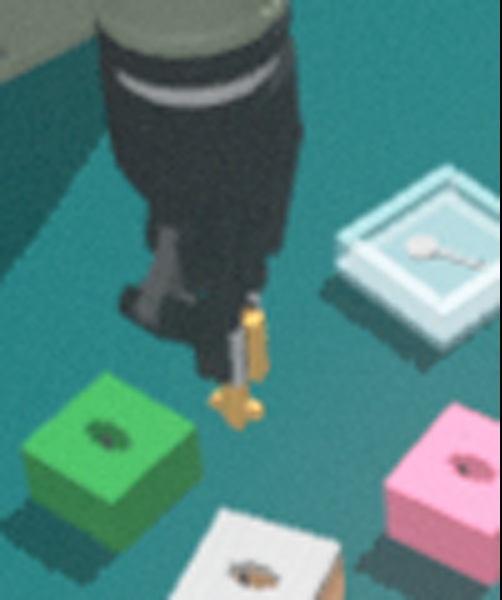

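The key is firmly held and hanging below the fingers; the dock is empty. I'll carry it to the lock with a yaw of +156° so the later quarter turn stays in joint range.

Emit:
drive_tool --commands '[{"translation": [0.05,0.61,0],"yaw": 1.3},{"translation": [0.09,1.23,0],"yaw": 2.6},{"translation": [0.14,1.84,0],"yaw": 3.9},{"translation": [0.19,2.45,0],"yaw": 5.2},{"translation": [0.23,3.07,0],"yaw": 6.5},{"translation": [0.28,3.68,0],"yaw": 7.8},{"translation": [0.33,4.29,0],"yaw": 9.1},{"translation": [0.38,4.91,0],"yaw": 10.4},{"translation": [0.42,5.52,0],"yaw": 11.7},{"translation": [0.47,6.13,0],"yaw": 13.0}]'

```text
time: 12.17
tcp_pos: [0.5607, -0.0587, 0.2096]
orientation: [-2.176, -2.262, 0.003]
wrist_force: [-0.0, -0.4, 0.1]
width: 0.0096
```

Emit:
drive_tool --commands '[{"translation": [0.05,0.61,0],"yaw": 1.3},{"translation": [0.09,1.23,0],"yaw": 2.6},{"translation": [0.14,1.84,0],"yaw": 3.9},{"translation": [0.19,2.45,0],"yaw": 5.2},{"translation": [0.23,3.07,0],"yaw": 6.5},{"translation": [0.28,3.68,0],"yaw": 7.8},{"translation": [0.33,4.29,0],"yaw": 9.1},{"translation": [0.38,4.91,0],"yaw": 10.4},{"translation": [0.42,5.52,0],"yaw": 11.7},{"translation": [0.47,6.13,0],"yaw": 13.0}]'

```text
time: 13.0
tcp_pos: [0.5748, 0.125, 0.2096]
orientation: [-0.62, -3.077, 0.002]
wrist_force: [-0.9, -0.5, -0.5]
width: 0.0092
```

Run:
```python
from m2 import *
o=get_obs();print(o["time"],o["tcp_pos"],o["orientation"],o["wrist_force"])
p=np.array(o["tcp_pos"]);r=np.array(o["orientation"])
y=cv2.Rodrigues(r)[0][:,1];psi=np.degrees(np.arctan2(y[1],y[0]));print("psi",psi)
print("delta units",(np.array([.581,.198])-p[:2])/.03,(93.3-psi)/5)
s=load("scene"); print(proj(s,[[.5472,-.2435,.2112-.0614],[.5472,-.2435,.2112-.0054+.018],[.5472,-.2435,.2112-.022]]))
```

```text
13.0 [0.57483385 0.1249739  0.20956806] [-6.20041718e-01 -3.07661012e+00  1.95587451e-03] [-0.88511409 -0.53283682 -0.48657443]
psi 67.2113046097254
delta units [0.20553837 2.43420332] 5.217739078054919
[[206.49715634 234.21418404]
 [203.89892099 211.02963915]
 [205.1474166  222.17193825]]
```

Emit:
drive_tool --commands '[{"translation": [0.05,0.61,0],"yaw": 1.3},{"translation": [0.1,1.23,0],"yaw": 2.6},{"translation": [0.14,1.84,0],"yaw": 3.9},{"translation": [0.19,2.46,0],"yaw": 5.28},{"translation": [0.19,2.46,-0.6],"yaw": 5.28},{"translation": [0.19,2.46,-1.2],"yaw": 5.28},{"translation": [0.19,2.46,-1.8],"yaw": 5.28},{"translation": [0.19,2.46,-2.3],"yaw": 5.28},{"translation": [0.19,2.46,-2.3],"yaw": 5.28},{"translation": [0.19,2.46,-2.3],"yaw": 5.28}]'

```text
time: 13.83
tcp_pos: [0.5804, 0.1977, 0.1405]
orientation: [0.09, -3.136, 0.002]
wrist_force: [0.6, 0.6, 0.4]
width: 0.0094
```

Run:
```python
from m2 import *
o=get_obs();print(o["time"],o["tcp_pos"],o["orientation"],o["wrist_force"],o["ft_torque"])
y=cv2.Rodrigues(np.array(o["orientation"]))[0][:,1];print("psi",np.degrees(np.arctan2(y[1],y[0])))
s=grab("scene","pics/s8.png");t=grab("top","pics/t8.png")
p=o["tcp_pos"];print(proj(s,[p-[0,0,.0614]]),proj(s,[[p[0],p[1],.064]]))
show([up(s,(300,140,380,210)),up(t,(140,90,220,180))],"pics/e8.png")
```

```text
13.8333 [0.58038538 0.19768574 0.14053502] [ 8.99541530e-02 -3.13628987e+00  1.69407282e-03] [0.5769514  0.64219983 0.38436839] [-0.00432258  0.01921886 -0.00419734]
psi 93.28589259508344
[[338.64868781 177.44864275]] [[337.96289975 181.46246698]]
```

View pics/e8.png

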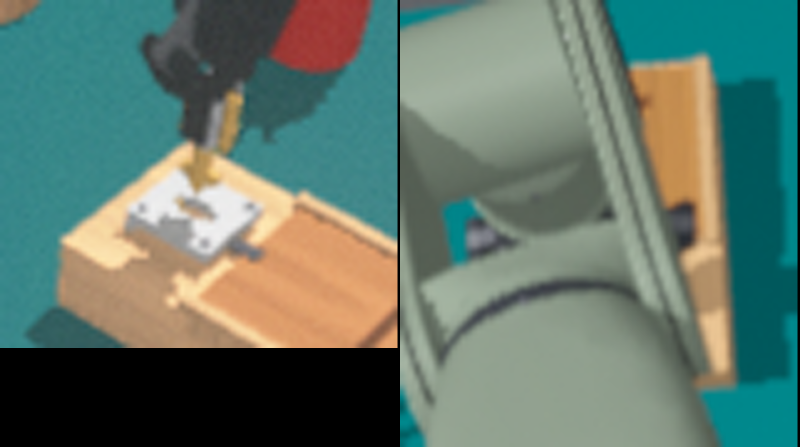

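Scene view: the key hangs just above the keyhole. I'll zoom in to measure tip against hole in the same picture, which cancels the camera bias.

Run:
```python
from m2 import *
s=load("scene")
i=cv2.resize(s["img"][155:200,320:360],None,fx=14,fy=14,interpolation=cv2.INTER_CUBIC)
cv2.imwrite("pics/z8.png",cv2.cvtColor(i,cv2.COLOR_RGB2BGR))
# plate rect w/ keyhole
r,im=rect(s,(318,165,360,200),lambda h:(h[...,1]<35)&(h[...,2]>170),.064,31);print(r)
```

```text
((577.8106689453125, 197.79818725585938), (73.12899017333984, 64.41250610351562), 11.23692798614502)
```

View pics/z8.png

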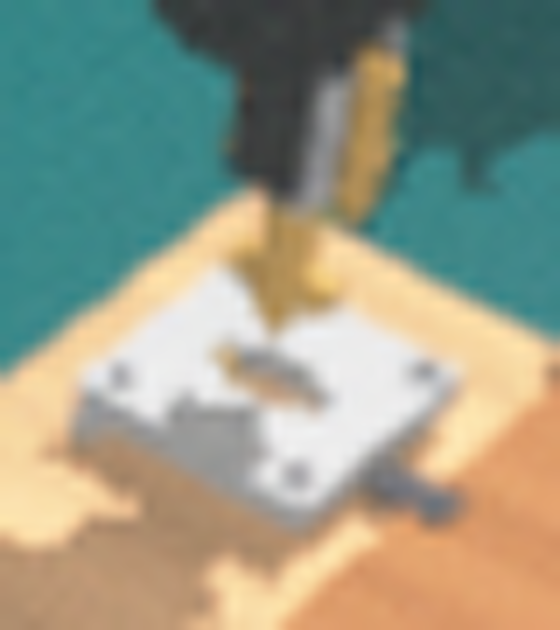

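Tip at zoom (276,327) and slot centre at about (271,378). After bias correction the hole is about 1 mm further in +y, so I'll shift 0.6 mm and lower to just inside the slot.

Emit:
drive_tool --commands '[{"translation": [0.01,0.02,-0.1],"yaw": 0},{"translation": [0.01,0.02,-0.25],"yaw": 0},{"translation": [0.01,0.02,-0.4],"yaw": 0},{"translation": [0.01,0.02,-0.55],"yaw": 0},{"translation": [0.01,0.02,-0.65],"yaw": 0},{"translation": [0.01,0.02,-0.72],"yaw": 0},{"translation": [0.01,0.02,-0.79],"yaw": 0},{"translation": [0.01,0.02,-0.83],"yaw": 0},{"translation": [0.01,0.02,-0.83],"yaw": 0},{"translation": [0.01,0.02,-0.83],"yaw": 0}]'

```text
time: 14.77
tcp_pos: [0.5817, 0.1986, 0.1174]
orientation: [-0.09, 3.14, 0.0]
wrist_force: [-0.3, 0.2, -0.2]
width: 0.0091
```

```bash
cat > st.py <<'E'
from m2 import *
def st():
    o=get_obs();y=cv2.Rodrigues(np.array(o["orientation"]))[0][:,1]
    print(round(o["time"],2),np.round(o["tcp_pos"],4),"psi",round(np.degrees(np.arctan2(y[1],y[0])),2),"F",np.round(o["wrist_force"],1),"T",np.round(o["ft_torque"],3),o["width"])
def zs(f):
    s=grab("scene"); cv2.imwrite(f,cv2.cvtColor(cv2.resize(s["img"][155:200,320:360],None,fx=14,fy=14,interpolation=cv2.INTER_CUBIC),cv2.COLOR_RGB2BGR))
E
python3 -c "
from st import *
st();zs('pics/z9.png');st()"
```

```text
14.77 [0.5817 0.1986 0.1174] psi 93.29 F [-0.3  0.2 -0.2] T [0.014 0.01  0.007] 0.00908793184663722
14.82 [0.5818 0.1986 0.1176] psi 93.28 F [-0.8 -0.1 -0.3] T [-0.013  0.006  0.018] 0.00908224573272412
```

View pics/z9.png

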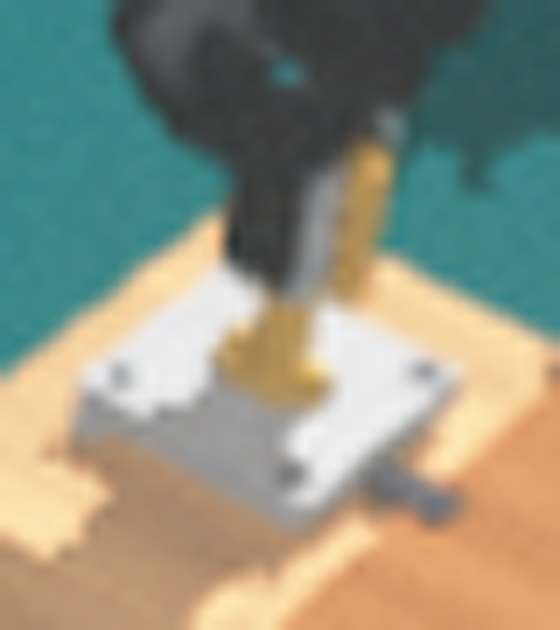

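The bit sits over the slot ends and there is no force. I'll go down 6 mm.

Emit:
drive_tool --commands '[{"translation": [0,0,-0.03],"yaw": 0},{"translation": [0,0,-0.06],"yaw": 0},{"translation": [0,0,-0.09],"yaw": 0},{"translation": [0,0,-0.12],"yaw": 0},{"translation": [0,0,-0.15],"yaw": 0},{"translation": [0,0,-0.18],"yaw": 0},{"translation": [0,0,-0.2],"yaw": 0},{"translation": [0,0,-0.2],"yaw": 0},{"translation": [0,0,-0.2],"yaw": 0},{"translation": [0,0,-0.2],"yaw": 0}]'

```text
time: 15.65
tcp_pos: [0.5815, 0.1986, 0.1133]
orientation: [-0.09, 3.14, 0.0]
wrist_force: [-3.9, -0.5, 9.6]
width: 0.0094
```

```bash
python3 -c "
from st import *
st()"
```

```text
15.65 [0.5815 0.1986 0.1133] psi 93.28 F [-3.9 -0.5  9.6] T [-0.165  0.609  0.014] 0.009402264084310583
```

Contact with the pins at the expected height: 9.6 N up and -3.9 N in x. I'll ease x by 1 mm, push about 6 mm further and wiggle.

Emit:
drive_tool --commands '[{"translation": [-0.03,0,-0.02],"yaw": 0.3},{"translation": [-0.03,0.01,-0.04],"yaw": -0.3},{"translation": [-0.03,-0.01,-0.06],"yaw": 0.4},{"translation": [-0.03,0.01,-0.08],"yaw": -0.4},{"translation": [-0.03,-0.01,-0.1],"yaw": 0.4},{"translation": [-0.03,0.01,-0.12],"yaw": -0.4},{"translation": [-0.04,-0.01,-0.13],"yaw": 0.4},{"translation": [-0.02,0.01,-0.14],"yaw": -0.4},{"translation": [-0.03,0,-0.15],"yaw": 0.3},{"translation": [-0.03,0,-0.15],"yaw": 0}]'

```text
time: 16.48
tcp_pos: [0.5808, 0.1987, 0.1078]
orientation: [-0.092, 3.139, 0.001]
wrist_force: [-0.7, -0.7, 3.3]
width: 0.0092
```

```bash
python3 -c "
from st import *
st()"
```

```text
16.48 [0.5808 0.1987 0.1078] psi 93.37 F [-0.7 -0.7  3.3] T [-0.069  0.201  0.063] 0.009180473610884435
```

It passed the first catch. Now down toward home (TCP about 0.097).

Emit:
drive_tool --commands '[{"translation": [0,0,-0.05],"yaw": 0.2},{"translation": [0,0.01,-0.1],"yaw": -0.2},{"translation": [0,-0.01,-0.15],"yaw": 0.2},{"translation": [0,0.01,-0.2],"yaw": -0.2},{"translation": [0,-0.01,-0.25],"yaw": 0.2},{"translation": [0,0.01,-0.3],"yaw": -0.2},{"translation": [0,-0.01,-0.34],"yaw": 0.2},{"translation": [0,0,-0.38],"yaw": 0},{"translation": [0,0,-0.4],"yaw": 0},{"translation": [0,0,-0.4],"yaw": 0}]'

```text
time: 17.32
tcp_pos: [0.581, 0.1989, 0.0967]
orientation: [-0.09, 3.139, 0.001]
wrist_force: [-2.0, -0.4, 10.5]
width: 0.0092
```

```bash
python3 -c "
from st import *
st()"
```

```text
17.32 [0.581  0.1989 0.0967] psi 93.28 F [-2.  -0.4 10.5] T [-0.063  0.587  0.021] 0.009154598860670717
```

TCP at 0.0967 matches the expected home height, with 10 N floor contact. I'll firm the grip and start the clockwise turn, watching the torque.

Emit:
drive_tool --commands '[{"translation": [-0.01,0,0],"yaw": 0},{"translation": [-0.01,0,0],"yaw": 0},{"translation": [-0.01,0,0],"yaw": -0.6},{"translation": [-0.01,0,0],"yaw": -1.2},{"translation": [-0.01,0,0],"yaw": -1.8},{"translation": [-0.01,0,0],"yaw": -2.4},{"translation": [-0.01,0,0],"yaw": -3.0},{"translation": [-0.01,0,0],"yaw": -3.6},{"translation": [-0.01,0,0],"yaw": -4.2},{"translation": [-0.01,0,0],"yaw": -4.8}]' --force 80

```text
time: 18.15
tcp_pos: [0.5815, 0.1994, 0.0968]
orientation: [0.568, 3.087, 0.004]
wrist_force: [-2.3, 0.7, 8.4]
width: 0.0089
```

```bash
python3 -c "
from st import *
st();zs('pics/z10.png')"
```

```text
18.15 [0.5815 0.1994 0.0968] psi 69.14 F [-2.3  0.7  8.4] T [ 0.211  0.257 -0.039] 0.008894608981390316
```

View pics/z10.png

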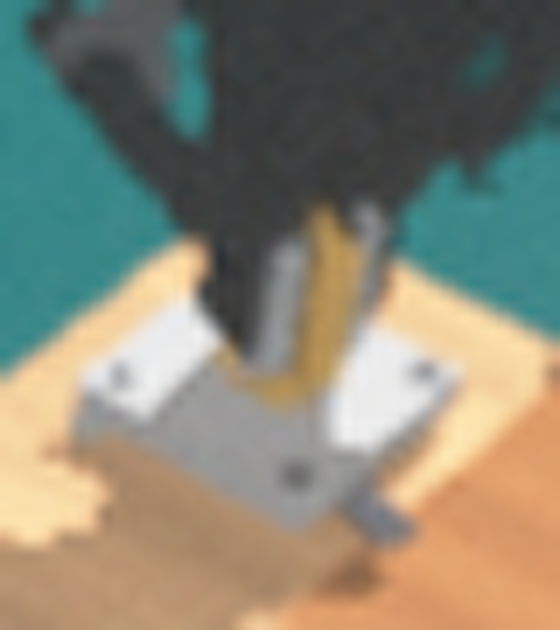

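The bow is low and upright, and the latch tongue (zoom (390,520)) has begun to retract, so the plug is turning. I'll continue.

Emit:
drive_tool --commands '[{"translation": [0,0,0],"yaw": -1.0},{"translation": [0,0,0],"yaw": -2.0},{"translation": [0,0,0],"yaw": -3.0},{"translation": [0,0,0],"yaw": -4.0},{"translation": [0,0,0],"yaw": -5.0},{"translation": [0,0,0],"yaw": -6.0},{"translation": [0,0,0],"yaw": -7.0},{"translation": [0,0,0],"yaw": -8.0},{"translation": [0,0,0],"yaw": -9.0},{"translation": [0,0,0],"yaw": -10.0}]'

```text
time: 19.03
tcp_pos: [0.5808, 0.1985, 0.0968]
orientation: [1.822, 2.558, 0.002]
wrist_force: [-2.4, -1.9, 9.8]
width: 0.009
```

```bash
python3 -c "
from st import *
st()"
```

```text
19.03 [0.5808 0.1985 0.0968] psi 19.07 F [-2.4 -1.9  9.8] T [-0.299  0.512  0.108] 0.009040051827747267
```

Emit:
drive_tool --commands '[{"translation": [0,0,0],"yaw": -0.8},{"translation": [0,0,0],"yaw": -1.6},{"translation": [0,0,0],"yaw": -2.4},{"translation": [0,0,0],"yaw": -3.2},{"translation": [0,0,0],"yaw": -3.7},{"translation": [0,0,0],"yaw": -4.0},{"translation": [0,0,0],"yaw": -4.2},{"translation": [0,0,0],"yaw": -4.2},{"translation": [0,0,0],"yaw": -4.2},{"translation": [0,0,0],"yaw": -4.2}]'

```text
time: 19.87
tcp_pos: [0.5803, 0.1983, 0.0968]
orientation: [2.253, 2.188, 0.0]
wrist_force: [-3.5, -1.7, 10.8]
width: 0.0093
```

```bash
python3 -c "
from st import *
st();zs('pics/z11.png');st()"
```

```text
19.87 [0.5803 0.1983 0.0968] psi -1.68 F [-3.5 -1.7 10.8] T [-0.318  0.728  0.09 ] 0.009306178917958466
19.92 [0.5803 0.1983 0.0967] psi -1.68 F [-3.3 -2.1 11.2] T [-0.366  0.713  0.054] 0.009284337289262186
```

View pics/z11.png

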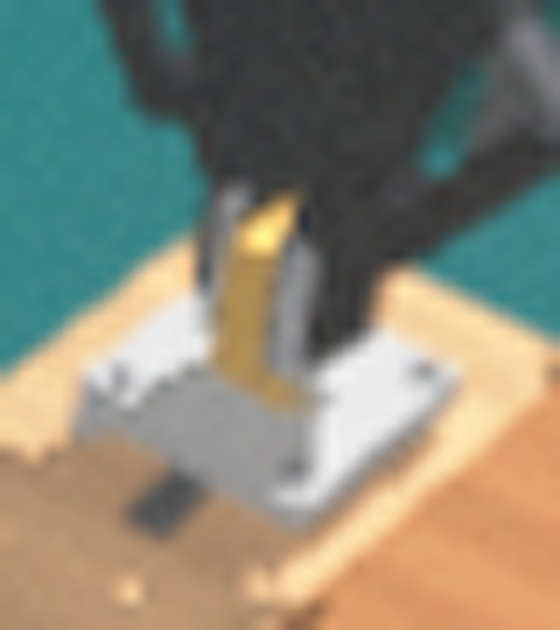

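The tongue now points sideways (zoom (165,500)), drawn off the lid, and the z torque of about 0.05 to 0.09 N m matches the spring. I'll do one check of bow height and tilt by projection.

Run:
```python
from st import *
s=load("scene")
r,im=rect(s,(325,160,350,186),lambda h:(h[...,1]>90)&(h[...,2]>205)&(h[...,0]>15)&(h[...,0]<35),.1095);print(r)
cv2.imwrite("pics/z12.png",cv2.cvtColor(cv2.resize(im,None,fx=2,fy=2),cv2.COLOR_RGB2BGR))
y=np.array([[.5803,.1983]])
for z in(.1095,.0735):
    print(z,(proj(s,[[.5803,.1983-.016,z],[.5803,.1983+.016,z]])+.5-[320,155])*14)
```

```text
((582.0709228515625, 188.5472869873047), (7.107669830322266, 15.949387550354004), 20.6968936920166)
0.1095 [[238.13072902 239.54054138]
 [340.08042672 169.21503816]]
0.0735 [[215.6228847  376.35150603]
 [315.88566107 305.61191289]]
```

```bash
python3 -c "
from st import *
st();print(ticket.job_done());st()"
```

```text
19.92 [0.5803 0.1983 0.0967] psi -1.68 F [-3.3 -2.1 11.2] T [-0.366  0.713  0.054] 0.009284337289262186
the job is handed in; nothing more can be done
None
the job is handed in; nothing more can be done
```

The job is handed in at about 19.9 s. The key is home in the lock, turned about 95° clockwise and still gripped at 80 N with roughly 11 N of downward push. `job_done` reported no verdict.

**What I did:**
- I gripped the key across its bow and turned it about 71° clockwise in the dock.
- I eased it about 2 mm sideways while lifting, because of a 6 N side load, and it came free.
- I carried it to the lock, worked it past the pins with a small wiggle at about 10 N, and turned it.

**Last checks:**
- **Height:** the TCP stood at 0.0967 m, against 0.0969 m expected for fully home. The bow's projected position in the scene view agreed within 1–2 mm, with no clear tilt.
- **Turn:** the tool turned 95° from insertion and the torque matched the lock's spring. The latch tongue was seen swung about a quarter turn, off the lid. I had no direct reading of the plug's angle; allowing for play, I estimate more than 1.5 rad.
- **Disagreements:** the two cameras differed by about 5 mm in x, so I averaged them, and contact confirmed the average. My automatic outline of the bow top at the end caught only part of it, so I judged height and tilt by eye. A small side load (about 4 N) and moment (about 0.8 N m) remained on the wrist.
- **Bystanders:** I did not measure their positions again at the end, but the path stayed clear of them.

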